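# Sort the radio bench's loose spares into their trays

## Task

Tidy the loose spares on the radio bench: put both knobs in the red tray, both capacitors (the blue and the orange cylinder) in the green tray and the coaxial socket in the white tray, each standing upright flat on the tray's floor, with no more than one part in a compartment. Leave the yellow ring core and the desk microphone where they are.

Things in the scene. Friction and masses are not known exactly. Their poses are not given: they have to be found in the camera images.
- knob_big_mid (a point): large black tuning knob with a silver disc on top, round, 44 mm across at its 6 mm high foot and 42 to 40 mm above it, 28 mm high, about 45 g. Point: its centre, half-way up; z axis up along its axis when upright. Loose, stands upright on the bench at the start.
- knob_small_mid (a point): small silver control knob with a black disc and a red pointer line on top, round, 26 mm across, 26 mm high, about 30 g. Point: its centre, half-way up; z axis up along its axis when upright. Loose, stands upright on the bench at the start.
- cap_big_mid (a point): large capacitor: blue cylinder with a silver top and a white stripe down one side, 30 mm across, 48 mm high, about 60 g. Point: its centre, half-way up; z axis up along its axis when upright. Loose, stands upright on the bench at the start.
- cap_small_mid (a point): small capacitor: orange cylinder with a silver top and a black stripe down one side, 20 mm across, 36 mm high, about 25 g. Point: its centre, half-way up; z axis up along its axis when upright. Loose, stands upright on the bench at the start.
- socket_mid (a point): steel coaxial chassis socket: a 26 mm square flange 4 mm thick at the foot with a round threaded barrel 16 mm across rising from its middle, 36 mm high in all, about 40 g. Point: its centre, half-way up; z axis up along its axis when upright. Loose, stands upright on the bench at the start.
- tray_red: Red tray, for knobs: fixed plastic parts tray, 100 mm (its x) by 160 mm (its y), floor 4 mm thick, walls 4 mm thick with the rim 16 mm above the bench; a 4 mm cross wall along its x at the middle splits it into two compartments, each 92 mm (x) by 74 mm (y), centred 39 mm either side of the middle along its y. Origin: centre of the underside, on the bench, z up.
- tray_green: Green tray, for capacitors: fixed plastic parts tray, 100 mm (its x) by 160 mm (its y), floor 4 mm thick, walls 4 mm thick with the rim 16 mm above the bench; a 4 mm cross wall along its x at the middle splits it into two compartments, each 92 mm (x) by 74 mm (y), centred 39 mm either side of the middle along its y. Origin: centre of the underside, on the bench, z up.
- tray_white: White tray, for coaxial connectors: fixed plastic parts tray, 100 mm (its x) by 160 mm (its y), floor 4 mm thick, walls 4 mm thick with the rim 16 mm above the bench; a 4 mm cross wall along its x at the middle splits it into two compartments, each 92 mm (x) by 74 mm (y), centred 39 mm either side of the middle along its y. Origin: centre of the underside, on the bench, z up.
- toroid_mid (a point): yellow ring core (toroid), 36 mm outside, 20 mm inside, 14 mm high, lying flat and loose among the parts; to be left where it is. Point: its centre, half-way up.
- mic: desk microphone on a round black foot 100 mm across, about 160 mm high with its silver head leaning over, loose, at the robot's left; to be left where it is. Origin: centre of the foot's underside.

How it is judged (in metres and radians):
At the end, for the whole second after the job is handed in: Both knobs in the red tray and both capacitors in the green tray, one per compartment; the socket in the white tray; each released, at rest (under 0.02 m/s), upright within 0.12 rad, on the tray floor (centre height within 3 mm) between the walls (x of knob_big_mid in the frame of tray_red between -0.046 and 0.046 m and y of knob_big_mid in the frame of tray_red between -0.076 and 0.076 m and z of knob_big_mid in the frame of tray_red between 0.015 and 0.021 m and angle between each of knob_big_mid, knob_small_mid, cap_big_mid, cap_small_mid, socket_mid's own z axis and vertical below 0.12 rad and linear speed of each of knob_big, knob_small, cap_big, cap_small, socket below 0.02 m/s and x of knob_small_mid in the frame of tray_red between -0.046 and 0.046 m and y of knob_small_mid in the frame of tray_red between -0.076 and 0.076 m and z of knob_small_mid in the frame of tray_red between 0.014 and 0.02 m and x of cap_big_mid in the frame of tray_green between -0.046 and 0.046 m and y of cap_big_mid in the frame of tray_green between -0.076 and 0.076 m and z of cap_big_mid in the frame of tray_green between 0.025 and 0.031 m and x of cap_small_mid in the frame of tray_green between -0.046 and 0.046 m and y of cap_small_mid in the frame of tray_green between -0.076 and 0.076 m and z of cap_small_mid in the frame of tray_green between 0.019 and 0.025 m and x of socket_mid in the frame of tray_white between -0.046 and 0.046 m and y of socket_mid in the frame of tray_white between -0.076 and 0.076 m and z of socket_mid in the frame of tray_white between 0.019 and 0.025 m and ((y of knob_big_mid in the frame of tray_red above 0 m and y of knob_small_mid in the frame of tray_red below 0 m) or (y of knob_big_mid in the frame of tray_red below 0 m and y of knob_small_mid in the frame of tray_red above 0 m)) and ((y of cap_big_mid in the frame of tray_green above 0 m and y of cap_small_mid in the frame of tray_green below 0 m) or (y of cap_big_mid in the frame of tray_green below 0 m and y of cap_small_mid in the frame of tray_green above 0 m))); the robot touches nothing.
It fails at once if the yellow ring core is moved more than 15 mm (distance of toroid_mid from where it was at the start of the episode above 0.015 m).
It fails at once if the desk microphone is moved more than 15 mm (distance of mic from where it was at the start of the episode above 0.015 m).
It also fails if it takes over 112 s, if anything falls off the work surface, if the arm or the gripper's body presses on something with over 40 N, if the wrist force passes 120 N, or if a joint passes its speed limit or range.

## Robot

A 6-joint arm with a two-finger parallel gripper is mounted at the origin on the work surface. World frame = base frame: x ahead of the robot, y to its left, z up, the work surface at z = 0. Lengths are in mm, angles in rad, forces in N, time in s.
With the tool pointing down it reaches from about 350 to 875 mm from the base axis. Payload 4.2 kg.
Tool frame: the origin (TCP) lies at the very end of the fingers, on their centre line; the grasp point (between the pads) lies 19 mm behind it; z points along the fingers, y is the line along which they close (so a half turn about z gives the same grasp; the last joint's range is limited). The gripper opens to 85 mm and grips with 20 to 120 N. Pads are 22 mm wide; open, the fingers measure 114 mm over their backs; the gripper's body (76 mm by 85 mm) begins 54 mm behind the grasp point. The pads swing forward as they close: fully open they stand 13 mm farther back than shut.
Start: joints at [-0.929, 0.385, 0.008, 0, -1.194, -0.259], TCP at [233.463, -579.736, 231.312] pointing down, gripper open.
Joint ranges: [-3.14, 3.14], [-1.21, 2.06], [-1.07, 1.41], [-3.16, 2.05], [-2.99, -0.16], [-3.1, 3.1]. Speed limits (rad/s): [2.79, 2.79, 3.14, 3.14, 3.14, 3.14].

## Interface

Orientations are given as [roll, pitch, yaw] about the fixed x, y, z axes, in that order (R = Rz(yaw) Ry(pitch) Rx(roll)).
In Python, from workcell import env, read_camera, nets gives the robot as it stands.
- The arm moves only by the shell command python3 -m jog 'ROWS'. ROWS is JSON, a list of rows, each an object with "gripper": the opening, from 0 (shut) to 1 (fully open); "linear": the shift along the tool's x, y, z in units of 30 mm (1.0 is 30 mm), a list of three; "turn": the turn, a rotation vector about the tool's x, y, z in units of 5 degrees (1.0 is 5 degrees), a list of three. A call has exactly 10 rows; each row is the pose to reach, as a shift and turn from the pose commanded when the call began, along the tool's axes at that moment; what a row does not reach only later rows make up. A row lasts 1/12 s, in which the tool goes at most 41.7 mm and 7.16 degrees, less where a joint would pass 70% of its speed; a pose out of reach is approached as far as the arm can. A call with a gripper value outside its range is refused whole. The fingers move at their own pace and stop on an object; the grip force is fixed at half the most. Time passes only in rows, so rows that repeat a pose let the fingers close, or fill a call up. It gives the time, the measured TCP pose, the force, the opening and the grip force at its end, in the units of the state.
- env.get_obs(): the state, without advancing time (a new reading comes with each control period).
- read_camera(name): name is "scene" or "top"; returns a dict with "pixels" (420x560x3 uint8, red, green, blue), "fx", "fy", "cx", "cy" (pixels), "k1" (the pictures are not rectified: a ray, as slopes to the right and down, at radius r is drawn at 1 + k1 r^2 times it, then the intrinsics apply), "pose" (4x4, takes a point from camera to world coordinates). Camera axes: x right, y down, z forward; pixel columns grow to the right and rows downward; lengths in mm; the calibration is good to about 2 mm. A picture is of the moment at which its call begins. There is no depth.
- env.sign_off(): hands the job in; it is judged then, once.
Trained networks look in a picture, given as the dict that the camera call returned (one of the last four; its "shot" number tells which), for a name from the list of things; names that differ only in an ending like _2 or _b are one class to them, and where a whole thing is asked for, a point or a joint stands for the part that bears it (a point fixed in the world has none). Each returns a list of dicts, best first, with "score" (0 to 1); they miss things now and then, are a little off and sometimes report something else, mostly with a low value. They report only what shows in the picture. A call takes as long as a camera call.
- nets.cut_out(picture, query): "pixels" (420x560 bool, what is visible of it) and "centre" ([column, row] in pixels, amid what is visible of it).
- nets.spot_point(picture, query): "centre" ([column, row] in pixels: a listed point, or the origin of a listed thing).
The state is a dict: "t": time; "q": joint angles; "joint_vel": joint speeds; "joint_efforts": joint torques, N m; "tool_pos": TCP position; "orientation": TCP orientation; "contact_force": force on the tool from outside, world axes, zero at the start; "ft_torque": the same for the moment, N m; "gripper_width": finger opening in mm; "grip_force": force on a finger pad.
Only numpy, scipy, OpenCV 4.12 (cv2) and the standard library are available. Lean on these libraries where they do the work, as an engineer would, in place of code of your own. Each camera call takes 0.05 s, during which the arm holds its last target. There are 200 camera calls.

## Working session

There is one attempt and no reset: what is moved stays moved. The work goes in short steps, Python scripts to look and compute and a shell command to move; the robot and the scene stay as the last step left them, time stands still between calls to the robot, and variables do not carry over. Pictures are saved under pics/ and viewed, at most 14 in all, crops included, and the job is handed in when it is done.

```bash
mkdir -p pics; ls; cat > h.py <<'E'
import numpy as np, cv2
from workcell import env, read_camera, nets
def ray(p,uv):
    d=np.array([(uv[0]-p['cx'])/p['fx'],(uv[1]-p['cy'])/p['fy']]); u=d.copy()
    for _ in range(30): u=d/(1+p['k1']*(u@u))
    T=np.array(p['pose']); return T[:3,3],T[:3,:3]@np.array([*u,1])
def hit(p,uv,z):
    o,d=ray(p,uv); return (o+d*(z-o[2])/d[2])[:2]
def proj(p,X):
    T=np.array(p['pose']); c=T[:3,:3].T@(np.array(X)-T[:3,3]); u=c[:2]/c[2]; u=u*(1+p['k1']*(u@u))
    return u*[p['fx'],p['fy']]+[p['cx'],p['cy']]
H=dict(knob_big_mid=14,knob_small_mid=13,cap_big_mid=24,cap_small_mid=18,socket_mid=18,toroid_mid=7,tray_red=0,tray_green=0,tray_white=0,mic=0)
E
python3 - <<'E'
from h import *
for c in ('top','scene'):
    p=read_camera(c); cv2.imwrite(f'pics/{c}0.png',p['pixels'][:,:,::-1])
    print(c,np.round(np.array(p['pose'])[:3,3]))
    for n,z in H.items():
        print(n,[(round(r['score'],2),np.round(r['centre']).tolist(),np.round(hit(p,r['centre'],z),1).tolist()) for r in nets.spot_point(p,n)[:2]])
print(env.get_obs())
E
```

```text
pics
top [ 420.   97. 1127.]
knob_big_mid []
knob_small_mid []
cap_big_mid [(0.73, [368.0, 237.0], [406.4, -129.2])]
cap_small_mid [(0.38, [319.0, 230.0], [425.9, -12.0])]
socket_mid [(0.56, [424.0, 255.0], [358.1, -268.9]), (0.18, [220.0, 158.0], [604.7, 226.0])]
toroid_mid [(0.52, [344.0, 203.0], [489.6, -75.5])]
tray_red [(0.66, [218.0, 160.0], [601.8, 232.9])]
tray_green [(0.81, [314.0, 142.0], [643.5, -5.5])]
tray_white [(0.59, [403.0, 160.0], [596.0, -229.0])]
mic [(0.76, [136.0, 220.0], [456.3, 437.4]), (0.16, [190.0, 259.0], [359.3, 303.6])]
scene [1057. -177.  721.]
knob_big_mid [(0.82, [322.0, 163.0], [353.4, 288.2])]
knob_small_mid [(0.48, [290.0, 200.0], [431.6, 157.2])]
cap_big_mid [(0.83, [162.0, 236.0], [415.9, -136.8]), (0.52, [397.0, 180.0], [494.5, 409.2])]
cap_small_mid [(0.55, [221.0, 227.0], [441.4, -15.4])]
socket_mid [(0.57, [92.0, 241.0], [356.7, -273.7])]
toroid_mid [(0.51, [201.0, 260.0], [498.2, -82.3])]
tray_red [(0.69, [362.0, 248.0], [614.6, 232.6]), (0.56, [325.0, 162.0], [339.0, 306.8])]
tray_green [(0.61, [263.0, 303.0], [643.5, -9.1])]
tray_white [(0.75, [143.0, 332.0], [601.7, -230.4]), (0.68, [363.0, 245.0], [609.2, 240.0])]
mic [(0.81, [399.0, 179.0], [476.7, 434.8])]
{'t': 1.1, 'q': array([-9.29416268e-01,  3.84705032e-01,  7.91281236e-03,  4.14931382e-05,
       -1.19399994e+00, -2.58619400e-01]), 'joint_vel': array([-0.00114308, -0.00059455,  0.00084763, -0.00014255,  0.00077378,
       -0.00037128]), 'joint_efforts': array([ 3.49772181e-04, -3.92094541e+01,  1.88626063e+01,  4.19086441e+00,
       -2.98573677e-04,  1.91773518e-05]), 'tool_pos': array([ 233.44956858, -579.75391064,  231.32022677]), 'orientation': array([-3.14157875e+00, -3.62325844e-05, -2.75881673e+00]), 'contact_force': array([ 0.74325933,  0.72532528, -0.44532221]), 'ft_torque': array([-0.03896936,  0.00927629,  0.0318199 ]), 'grip_force': 0.0, 'gripper_width': 85.27971060692322}
```

```bash
python3 - <<'E'
import cv2
a=cv2.imread('pics/top0.png'); cv2.imwrite('pics/top0c.png',cv2.resize(a[100:300,80:480],None,fx=2,fy=2,interpolation=cv2.INTER_CUBIC))
E
```

```text
(no output)
```

View pics/top0c.png

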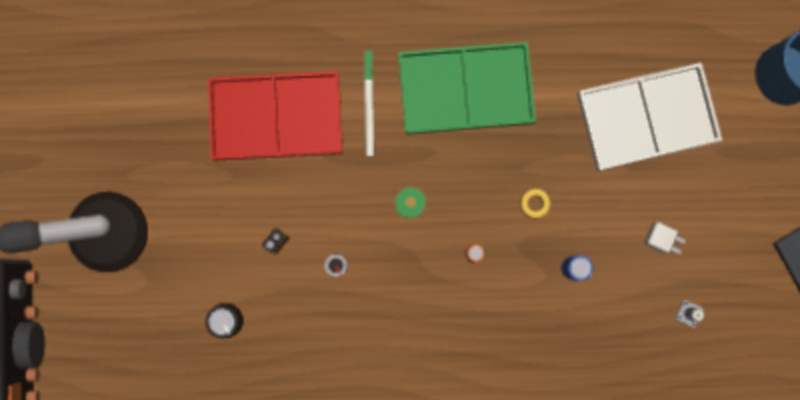

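View pics/scene0.png

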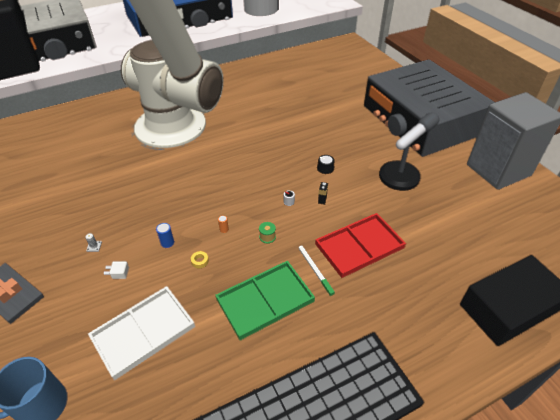

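Top crop (2x, offset 80,100): big knob (222,321), small knob (336,265), orange cap (475,253), blue cap top (581,267), socket top (698,314), toroid (536,203); trays red/green/white across the top. Scene view confirms this; the other green ring, plug and black plug are clutter.

```bash
cat >> h.py <<'E'
def to(x,y,z,yaw):
    from scipy.spatial.transform import Rotation as R
    s=env.get_obs(); Rt=R.from_euler('xyz',s['orientation']); 
    l=Rt.inv().apply(np.array([x,y,z])-s['tool_pos'])/30
    best=min((yaw+k*np.pi for k in(-2,-1,0,1,2)),key=lambda a:abs(a-s['orientation'][2]))
    t=np.degrees((Rt.inv()*R.from_euler('xyz',[np.pi,0,best])).as_rotvec())/5
    print('lin',l.round(2),'turn',t.round(2),'t',round(s['t'],1),'q6',s['q'][5].round(2))
E
python3 - <<'E'
from h import *
p=read_camera('top');s=read_camera('scene')
f=lambda c:((c[0]+.5)/2-.5+80,(c[1]+.5)/2-.5+100)
for n,(c,z) in dict(knob_big_mid=((222,321),28),knob_small_mid=((336,265),26),cap_big_mid=((581,267),48),cap_small_mid=((475.5,253.5),36),socket_mid=((698,314),36),toroid_mid=((536,203),14)).items():
    xy=hit(p,f(c),z); a=proj(s,[*xy,H[n]]); r=nets.spot_point(s,n); k=nets.cut_out(p,n);
    print(n,xy.round(1),a.round(1),[np.round(q['centre'],1) for q in r[:1]],[np.round(hit(p,q['centre'],z/2),1) for q in k[:1]])
for n,cs in dict(red=[(212,159),(209,79),(338,74),(343,154)],green=[(406,132),(400,53),(527,43),(535,122)],white=[(600,169),(580,91),(701,65),(720,140)]).items():
    P=np.array([hit(p,f(c),16) for c in cs]); yv=P[1]+P[0]-P[2]-P[3]; xv=P[1]+P[2]-P[0]-P[3]
    print(n,P.mean(0).round(1),'len',np.linalg.norm(yv)/2,np.linalg.norm(xv)/2,'yaw',np.arctan2(-yv[0],yv[1]).round(3),np.arctan2(xv[1],xv[0]).round(3), 'scene',proj(s,[*P.mean(0),16]).round())
    for k in(1,-1): print('  comp',(P.mean(0)+k*39*yv/np.linalg.norm(yv)).round(0))
E
```

```text
knob_big_mid [358.3 297.7] [326.2 163.3] [array([324.7, 163.1])] [array([358.4, 299.8])]
knob_small_mid [423.  160.4] [289.2 197.3] [array([289. , 198.4])] [array([416.5, 159.5])]
cap_big_mid [ 415.  -129.4] [165.4 234.8] [array([164.9, 233.8])] [array([458.1, 442. ])]
cap_small_mid [433.5  -5.8] [223.5 223. ] [array([223.1, 227.3])] []
socket_mid [ 355.1 -273.9] [ 91.9 240.7] [array([ 90.8, 241.5])] [array([ 361.8, -268.2])]
toroid_mid [493.8 -83.3] [199.6 258.7] [array([200.2, 258.9])] [array([479.3, -78. ])]
red [605.3 232.7] len 159.28732358830405 98.9227366375793 yaw 0.019 0.043 scene [360. 240.]
  comp [605. 272.]
  comp [606. 194.]
green [637.2  -2.4] len 157.9130810123915 98.53813329484113 yaw 0.066 0.062 scene [265. 295.]
  comp [635.  36.]
  comp [640. -41.]
white [ 599.1 -229.7] len 157.84806718767743 98.05990595626226 yaw 0.212 0.213 scene [141. 327.]
  comp [ 591. -192.]
  comp [ 607. -268.]
```

```bash
python3 -c "
from h import *
to(355,-274,90,-1.36)"
```

```text
lin [-7.56  7.94  4.71] turn [ -0.     0.   -16.03] t 1.8 q6 -0.26
```

```bash
python3 -m jog '[{"gripper":1,"linear":[-7.56,7.94,4.71],"turn":[0,0,-14]},{"gripper":1,"linear":[-7.56,7.94,4.71],"turn":[0,0,-14]},{"gripper":1,"linear":[-7.56,7.94,4.71],"turn":[0,0,-14]},{"gripper":1,"linear":[-7.56,7.94,4.71],"turn":[0,0,-14]},{"gripper":1,"linear":[-7.56,7.94,4.71],"turn":[0,0,-14]},{"gripper":1,"linear":[-7.56,7.94,4.71],"turn":[0,0,-14]},{"gripper":1,"linear":[-7.56,7.94,4.71],"turn":[0,0,-14]},{"gripper":1,"linear":[-7.56,7.94,4.71],"turn":[0,0,-14]},{"gripper":1,"linear":[-7.56,7.94,4.71],"turn":[0,0,-14]},{"gripper":1,"linear":[-7.56,7.94,4.71],"turn":[0,0,-14]}]'
python3 - <<'E'
from h import *
to(355,-274,8,-1.537)
for c in('scene','top'):
    p=read_camera(c);o=proj(p,[355,-274,30]);x,y=o.round().astype(int)
    a=p['pixels'][max(0,y-60):y+60,max(0,x-80):x+80,::-1]
    cv2.imwrite(f'pics/{c}1.png',cv2.resize(a,None,fx=4,fy=4,interpolation=cv2.INTER_CUBIC))
a,b=cv2.imread('pics/scene1.png'),cv2.imread('pics/top1.png');b=cv2.resize(b,(400,300));a=cv2.resize(a,(400,300));cv2.imwrite('pics/j1.png',np.hstack([a,b]))
E
```

```text
t: 2.63
tool_pos: [354.7, -270.7, 88.5]
orientation: [3.138, 0.002, -1.527]
contact_force: [0.7, -0.5, -0.1]
gripper_width: 85.2
grip_force: 0.0
lin [ 0.12 -0.02  2.68] turn [0.04 0.02 0.12] t 2.6 q6 0.33
```

View pics/j1.png

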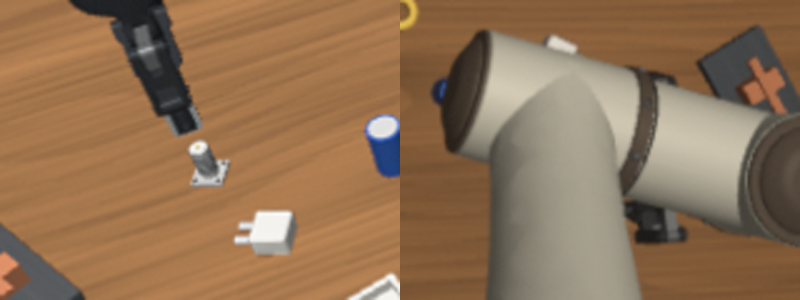

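Scene crop (left): gripper fingers directly above the socket, nothing in the way.

```bash
python3 -m jog '[{"gripper":1,"linear":[0,0,0.7],"turn":[0,0,0]},{"gripper":1,"linear":[0,0,1.5],"turn":[0,0,0]},{"gripper":1,"linear":[0,0,2.2],"turn":[0,0,0]},{"gripper":1,"linear":[0,0,2.73],"turn":[0,0,0]},{"gripper":0.5,"linear":[0,0,2.73],"turn":[0,0,0]},{"gripper":0,"linear":[0,0,2.73],"turn":[0,0,0]},{"gripper":0,"linear":[0,0,2.73],"turn":[0,0,0]},{"gripper":0,"linear":[0,0,2.73],"turn":[0,0,0]},{"gripper":0,"linear":[0,0,2.73],"turn":[0,0,0]},{"gripper":0,"linear":[0,0,2.73],"turn":[0,0,0]}]'; python3 -c "
from h import *
to(599,-230,8,-1.36)
to(592,-193,100,-1.36)"
```

```text
t: 3.57
tool_pos: [355.5, -274.4, 9.2]
orientation: [-3.14, -0.001, -1.537]
contact_force: [0.2, -0.0, 5.6]
gripper_width: 14.3
grip_force: 58.6
lin [-1.21 -8.16  0.06] turn [-0.02 -0.01 -2.03] t 3.6 q6 0.33
lin [-2.44 -7.98 -3.01] turn [-0.02 -0.01 -2.03] t 3.6 q6 0.33
```

```bash
python3 -m jog '[{"gripper":0,"linear":[0,0,-0.8],"turn":[0,0,0]},{"gripper":0,"linear":[-0.1,-0.4,-2],"turn":[0,0,0]},{"gripper":0,"linear":[-0.5,-1.5,-2.5],"turn":[0,0,-0.5]},{"gripper":0,"linear":[-0.9,-2.7,-2.5],"turn":[0,0,-1]},{"gripper":0,"linear":[-1.2,-3.9,-2.5],"turn":[0,0,-1.5]},{"gripper":0,"linear":[-1.5,-5.1,-2.5],"turn":[0,0,-2]},{"gripper":0,"linear":[-1.9,-6.3,-2.5],"turn":[0,0,-2]},{"gripper":0,"linear":[-2.3,-7.4,-2.5],"turn":[0,0,-2]},{"gripper":0,"linear":[-2.44,-8,-2.5],"turn":[0,0,-2]},{"gripper":0,"linear":[-2.44,-8,-2.5],"turn":[0,0,-2]}]'
python3 - <<'E'
from h import *
to(592,-193,14,-1.36)
p=read_camera('scene')
cv2.imwrite('pics/s2.png',cv2.resize(p['pixels'][200:400,30:260,::-1],None,fx=2.5,fy=2.5))
E
```

```text
t: 4.4
tool_pos: [596.4, -191.4, 83.3]
orientation: [-3.138, -0.001, -1.36]
contact_force: [0.2, 0.6, -0.6]
gripper_width: 14.1
grip_force: 58.6
lin [0.02 0.16 2.31] turn [-0.04 -0.02  0.  ] t 4.4 q6 0.26
```

View pics/s2.png

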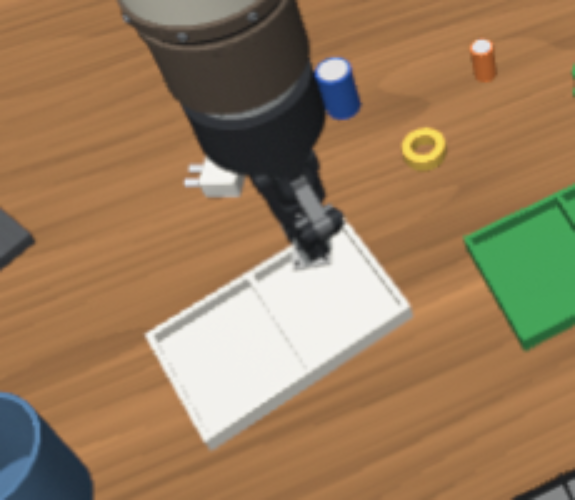

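Socket is held upright over the near-right compartment of the white tray.

```bash
python3 -m jog '[{"gripper":0,"linear":[0,0,0.8],"turn":[0,0,0]},{"gripper":0,"linear":[0,0,1.6],"turn":[0,0,0]},{"gripper":0,"linear":[0,0,2.1],"turn":[0,0,0]},{"gripper":0,"linear":[0,0,2.3],"turn":[0,0,0]},{"gripper":0,"linear":[0,0,2.32],"turn":[0,0,0]},{"gripper":0,"linear":[0,0,2.32],"turn":[0,0,0]},{"gripper":0.4,"linear":[0,0,2.32],"turn":[0,0,0]},{"gripper":0.4,"linear":[0,0,2.32],"turn":[0,0,0]},{"gripper":0.4,"linear":[0,0,2.32],"turn":[0,0,0]},{"gripper":0.4,"linear":[0,0,2.32],"turn":[0,0,0]}]'
python3 -c "
from h import *
to(592,-193,113,-1.36)
to(415,-129,100,-1.5)
to(415,-129,10,-1.5)"
```

```text
t: 5.28
tool_pos: [592.4, -192.9, 13.9]
orientation: [-3.141, -0.0, -1.363]
contact_force: [-0.2, 0.2, -0.1]
gripper_width: 34.0
grip_force: 0.0
lin [ 0.    0.01 -3.3 ] turn [-0.01 -0.   -0.03] t 5.3 q6 0.26
lin [-3.3   5.34 -2.87] turn [-0.01 -0.    1.57] t 5.3 q6 0.26
lin [-3.31  5.34  0.13] turn [-0.01 -0.    1.57] t 5.3 q6 0.26
```

```bash
python3 -m jog '[{"gripper":0.4,"linear":[0,0,-0.8],"turn":[0,0,0]},{"gripper":0.4,"linear":[0,0,-2],"turn":[0,0,0]},{"gripper":1,"linear":[-0.3,0.4,-2.9],"turn":[0,0,0]},{"gripper":1,"linear":[-1,1.6,-2.9],"turn":[0,0,0.5]},{"gripper":1,"linear":[-1.7,2.7,-2.9],"turn":[0,0,1]},{"gripper":1,"linear":[-2.4,3.8,-2.9],"turn":[0,0,1.57]},{"gripper":1,"linear":[-3,4.9,-2.9],"turn":[0,0,1.57]},{"gripper":1,"linear":[-3.3,5.34,-2.9],"turn":[0,0,1.57]},{"gripper":1,"linear":[-3.3,5.34,-2.5],"turn":[0,0,1.57]},{"gripper":1,"linear":[-3.3,5.34,-2],"turn":[0,0,1.57]}]'
python3 - <<'E'
from h import *
to(415,-129,10,-1.5)
p=read_camera('scene')
cv2.imwrite('pics/s3.png',cv2.resize(p['pixels'][190:390,30:260,::-1],None,fx=2.5,fy=2.5))
E
```

```text
t: 6.12
tool_pos: [415.2, -128.7, 75.0]
orientation: [-3.137, -0.0, -1.498]
contact_force: [0.3, -0.1, 0.6]
gripper_width: 85.2
grip_force: 0.0
lin [0.01 0.02 2.17] turn [-0.06 -0.    0.02] t 6.1 q6 -0.0
```

View pics/s3.png

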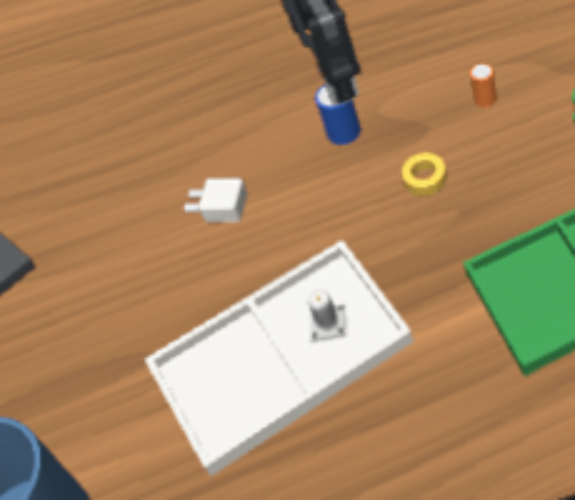

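Socket stands upright in the white tray; gripper is above the blue cap.

```bash
python3 -m jog '[{"gripper":1,"linear":[0,0,0.7],"turn":[0,0,0]},{"gripper":1,"linear":[0,0,1.4],"turn":[0,0,0]},{"gripper":1,"linear":[0,0,1.9],"turn":[0,0,0]},{"gripper":1,"linear":[0,0,2.07],"turn":[0,0,0]},{"gripper":0.5,"linear":[0,0,2.07],"turn":[0,0,0]},{"gripper":0,"linear":[0,0,2.07],"turn":[0,0,0]},{"gripper":0,"linear":[0,0,2.07],"turn":[0,0,0]},{"gripper":0,"linear":[0,0,2.07],"turn":[0,0,0]},{"gripper":0,"linear":[0,0,2.07],"turn":[0,0,0]},{"gripper":0,"linear":[0,0,2.07],"turn":[0,0,0]}]'; python3 -c "
from h import *
to(640,-41,80,-1.5)"
```

```text
t: 7.0
tool_pos: [415.7, -129.1, 12.5]
orientation: [-3.14, -0.0, -1.499]
contact_force: [-0.7, 0.3, 6.5]
gripper_width: 28.3
grip_force: 58.9
lin [-2.39 -7.67 -2.24] turn [-0.02 -0.    0.01] t 7.0 q6 -0.0
```

```bash
python3 -m jog '[{"gripper":0,"linear":[0,0,-0.8],"turn":[0,0,0]},{"gripper":0,"linear":[0,0,-2],"turn":[0,0,0]},{"gripper":0,"linear":[-0.2,-0.8,-2.5],"turn":[0,0,0]},{"gripper":0,"linear":[-0.6,-2,-2.5],"turn":[0,0,0]},{"gripper":0,"linear":[-1,-3.2,-2.5],"turn":[0,0,0]},{"gripper":0,"linear":[-1.4,-4.4,-2.5],"turn":[0,0,0]},{"gripper":0,"linear":[-1.8,-5.6,-2.5],"turn":[0,0,0]},{"gripper":0,"linear":[-2.2,-6.8,-2.5],"turn":[0,0,0]},{"gripper":0,"linear":[-2.4,-7.6,-2.5],"turn":[0,0,0]},{"gripper":0,"linear":[-2.4,-7.66,-2.5],"turn":[0,0,0]}]'
python3 - <<'E'
from h import *
to(640,-41,17,-1.5)
p=read_camera('scene')
cv2.imwrite('pics/s4.png',cv2.resize(p['pixels'][190:390,100:330,::-1],None,fx=2.5,fy=2.5))
E
```

```text
t: 7.83
tool_pos: [643.6, -39.1, 86.2]
orientation: [-3.138, -0.0, -1.497]
contact_force: [0.4, -0.2, -0.0]
gripper_width: 28.6
grip_force: 59.3
lin [0.05 0.13 2.31] turn [-0.04 -0.    0.03] t 7.8 q6 -0.12
```

View pics/s4.png

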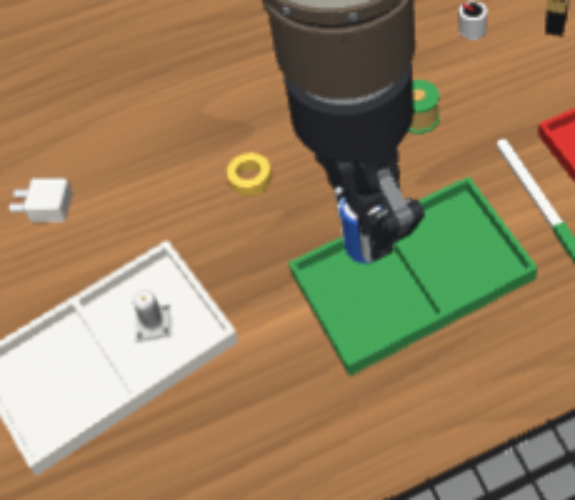

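Blue cap held upright over the near-right compartment of the green tray.

```bash
python3 -m jog '[{"gripper":0,"linear":[0,0,0.8],"turn":[0,0,0]},{"gripper":0,"linear":[0,0,1.6],"turn":[0,0,0]},{"gripper":0,"linear":[0,0,2.1],"turn":[0,0,0]},{"gripper":0,"linear":[0,0,2.3],"turn":[0,0,0]},{"gripper":0,"linear":[0,0,2.33],"turn":[0,0,0]},{"gripper":0,"linear":[0,0,2.33],"turn":[0,0,0]},{"gripper":0.55,"linear":[0,0,2.33],"turn":[0,0,0]},{"gripper":0.55,"linear":[0,0,2.33],"turn":[0,0,0]},{"gripper":0.55,"linear":[0,0,2.33],"turn":[0,0,0]},{"gripper":0.55,"linear":[0,0,2.33],"turn":[0,0,0]}]'
python3 -c "
from h import *
to(434,-6,75,-1.5)"
```

```text
t: 8.72
tool_pos: [639.2, -41.0, 16.9]
orientation: [-3.141, 0.0, -1.5]
contact_force: [-0.6, -0.3, 0.8]
gripper_width: 46.8
grip_force: 0.0
lin [-1.65  6.74 -1.94] turn [-0.01  0.    0.  ] t 8.7 q6 -0.12
```

```bash
python3 -m jog '[{"gripper":0.55,"linear":[0,0,-0.8],"turn":[0,0,0]},{"gripper":0.55,"linear":[0,0,-2],"turn":[0,0,0]},{"gripper":1,"linear":[-0.1,0.4,-2.9],"turn":[0,0,0]},{"gripper":1,"linear":[-0.4,1.6,-2.9],"turn":[0,0,0]},{"gripper":1,"linear":[-0.7,2.8,-2.9],"turn":[0,0,0]},{"gripper":1,"linear":[-1,4,-2.9],"turn":[0,0,0]},{"gripper":1,"linear":[-1.3,5.2,-2.9],"turn":[0,0,0]},{"gripper":1,"linear":[-1.6,6.3,-2.9],"turn":[0,0,0]},{"gripper":1,"linear":[-1.65,6.74,-2.5],"turn":[0,0,0]},{"gripper":1,"linear":[-1.65,6.74,-2],"turn":[0,0,0]}]'
python3 - <<'E'
from h import *
to(434,-6,10,-1.5)
p=read_camera('scene')
cv2.imwrite('pics/s5.png',cv2.resize(p['pixels'][170:370,150:380,::-1],None,fx=2.5,fy=2.5))
E
```

```text
t: 9.55
tool_pos: [431.1, -5.9, 77.6]
orientation: [-3.14, 0.001, -1.498]
contact_force: [1.2, 0.5, -0.5]
gripper_width: 85.8
grip_force: 0.0
lin [ 0.01 -0.09  2.25] turn [-0.02  0.01  0.02] t 9.6 q6 -0.29
```

View pics/s5.png

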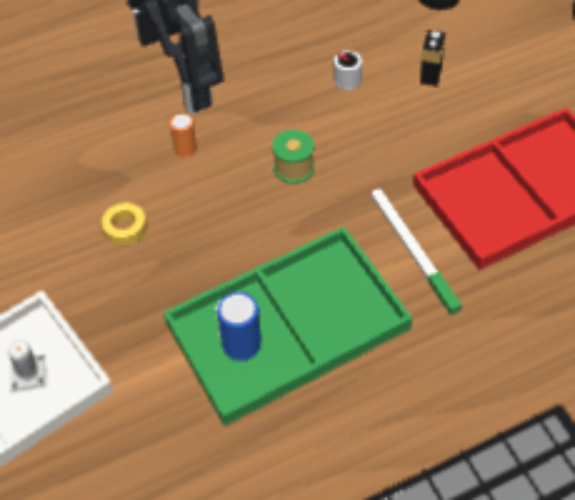

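Blue cap upright in the green tray; gripper above the orange cap at crop (182,135).

```bash
python3 -m jog '[{"gripper":1,"linear":[0,0,0.7],"turn":[0,0,0]},{"gripper":1,"linear":[0,0,1.5],"turn":[0,0,0]},{"gripper":1,"linear":[0,0,2.1],"turn":[0,0,0]},{"gripper":1,"linear":[0,0,2.27],"turn":[0,0,0]},{"gripper":0.5,"linear":[0,0,2.27],"turn":[0,0,0]},{"gripper":0,"linear":[0,0,2.27],"turn":[0,0,0]},{"gripper":0,"linear":[0,0,2.27],"turn":[0,0,0]},{"gripper":0,"linear":[0,0,2.27],"turn":[0,0,0]},{"gripper":0,"linear":[0,0,2.27],"turn":[0,0,0]},{"gripper":0,"linear":[0,0,2.27],"turn":[0,0,0]}]'; python3 -c "
from h import *
to(635,37,85,-1.5)"
```

```text
t: 10.43
tool_pos: [434.6, -5.7, 9.4]
orientation: [-3.14, 0.0, -1.499]
contact_force: [-1.0, 0.3, 3.8]
gripper_width: 18.1
grip_force: 58.4
lin [-0.94 -6.77 -2.51] turn [-0.02  0.    0.01] t 10.4 q6 -0.29
```

```bash
python3 -m jog '[{"gripper":0,"linear":[0,0,-0.8],"turn":[0,0,0]},{"gripper":0,"linear":[0,0,-2],"turn":[0,0,0]},{"gripper":0,"linear":[-0.1,-0.8,-2.5],"turn":[0,0,0]},{"gripper":0,"linear":[-0.3,-2,-2.5],"turn":[0,0,0]},{"gripper":0,"linear":[-0.5,-3.2,-2.5],"turn":[0,0,0]},{"gripper":0,"linear":[-0.6,-4.4,-2.5],"turn":[0,0,0]},{"gripper":0,"linear":[-0.8,-5.6,-2.5],"turn":[0,0,0]},{"gripper":0,"linear":[-0.94,-6.6,-2.5],"turn":[0,0,0]},{"gripper":0,"linear":[-0.94,-6.77,-2.5],"turn":[0,0,0]},{"gripper":0,"linear":[-0.94,-6.77,-2.4],"turn":[0,0,0]}]'
python3 -c "
from h import *
to(635,37,13.5,-1.5)"
```

```text
t: 11.27
tool_pos: [636.3, 37.0, 80.4]
orientation: [-3.14, 0.0, -1.5]
contact_force: [-0.5, 0.1, 0.1]
gripper_width: 18.2
grip_force: 58.7
lin [-0.    0.05  2.23] turn [-0.02  0.    0.  ] t 11.3 q6 -0.24
```

```bash
python3 -m jog '[{"gripper":0,"linear":[0,0,0.8],"turn":[0,0,0]},{"gripper":0,"linear":[0,0,1.5],"turn":[0,0,0]},{"gripper":0,"linear":[0,0,2],"turn":[0,0,0]},{"gripper":0,"linear":[0,0,2.2],"turn":[0,0,0]},{"gripper":0,"linear":[0,0,2.24],"turn":[0,0,0]},{"gripper":0,"linear":[0,0,2.24],"turn":[0,0,0]},{"gripper":0.45,"linear":[0,0,2.24],"turn":[0,0,0]},{"gripper":0.45,"linear":[0,0,2.24],"turn":[0,0,0]},{"gripper":0.45,"linear":[0,0,2.24],"turn":[0,0,0]},{"gripper":0.45,"linear":[0,0,2.24],"turn":[0,0,0]}]'
python3 -c "
from h import *
to(423,160.5,75,-1.53)"
```

```text
t: 12.1
tool_pos: [634.5, 36.7, 13.5]
orientation: [-3.141, 0.0, -1.5]
contact_force: [-0.3, -0.5, -0.4]
gripper_width: 38.4
grip_force: 0.0
lin [-4.62  6.74 -2.05] turn [-0.    0.    0.35] t 12.1 q6 -0.24
```

```bash
python3 -m jog '[{"gripper":0.45,"linear":[0,0,-0.8],"turn":[0,0,0]},{"gripper":0.45,"linear":[0,0,-2],"turn":[0,0,0]},{"gripper":1,"linear":[-0.3,0.5,-2.9],"turn":[0,0,0]},{"gripper":1,"linear":[-1,1.5,-2.9],"turn":[0,0,0]},{"gripper":1,"linear":[-1.7,2.6,-2.9],"turn":[0,0,0.2]},{"gripper":1,"linear":[-2.5,3.7,-2.9],"turn":[0,0,0.3]},{"gripper":1,"linear":[-3.2,4.7,-2.9],"turn":[0,0,0.3]},{"gripper":1,"linear":[-3.9,5.7,-2.9],"turn":[0,0,0.3]},{"gripper":1,"linear":[-4.6,6.7,-2.9],"turn":[0,0,0.3]},{"gripper":1,"linear":[-4.62,6.74,-2.5],"turn":[0,0,0.3]}]'
python3 - <<'E'
from h import *
to(423,160.5,2,-1.53)
p=read_camera('scene')
cv2.imwrite('pics/s6.png',cv2.resize(p['pixels'][140:340,200:430,::-1],None,fx=2.5,fy=2.5))
E
```

```text
t: 12.93
tool_pos: [419.9, 162.6, 90.0]
orientation: [-3.139, 0.003, -1.521]
contact_force: [-0.5, -0.3, 0.2]
gripper_width: 85.6
grip_force: 0.0
lin [ 0.08 -0.09  2.93] turn [-0.03  0.03  0.1 ] t 12.9 q6 -0.68
```

View pics/s6.png

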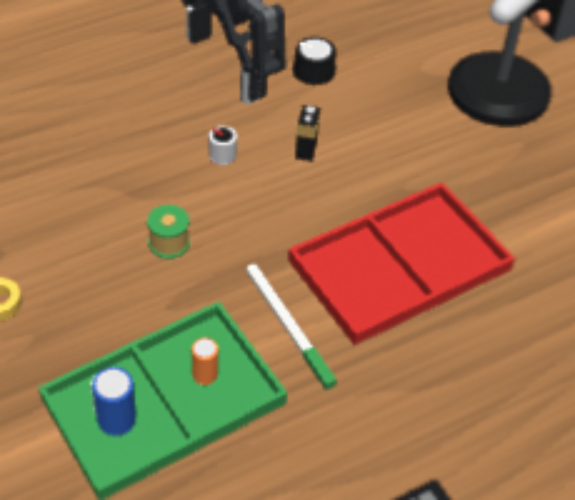

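Orange cap upright in its compartment; gripper above the small knob (crop (222,146)).

```bash
python3 -m jog '[{"gripper":1,"linear":[0,0,0.8],"turn":[0,0,0]},{"gripper":1,"linear":[0,0,1.8],"turn":[0,0,0]},{"gripper":1,"linear":[0,0,2.6],"turn":[0,0,0]},{"gripper":1,"linear":[0,0,2.82],"turn":[0,0,0]},{"gripper":0.5,"linear":[0,0,2.82],"turn":[0,0,0]},{"gripper":0,"linear":[0,0,2.82],"turn":[0,0,0]},{"gripper":0,"linear":[0,0,2.82],"turn":[0,0,0]},{"gripper":0,"linear":[0,0,2.82],"turn":[0,0,0]},{"gripper":0,"linear":[0,0,2.82],"turn":[0,0,0]},{"gripper":0,"linear":[0,0,2.82],"turn":[0,0,0]}]'; python3 -c "
from h import *
to(606,193,80,-1.53)"
```

```text
t: 13.82
tool_pos: [423.7, 161.0, 5.0]
orientation: [-3.139, 0.001, -1.525]
contact_force: [-0.6, -0.6, 4.8]
gripper_width: 23.9
grip_force: 58.5
lin [-0.79 -6.12 -2.48] turn [-0.02  0.02  0.05] t 13.8 q6 -0.68
```

```bash
python3 -m jog '[{"gripper":0,"linear":[0,0,-0.8],"turn":[0,0,0]},{"gripper":0,"linear":[0,0,-2],"turn":[0,0,0]},{"gripper":0,"linear":[-0.1,-0.8,-2.5],"turn":[0,0,0]},{"gripper":0,"linear":[-0.3,-2,-2.5],"turn":[0,0,0]},{"gripper":0,"linear":[-0.4,-3.2,-2.5],"turn":[0,0,0]},{"gripper":0,"linear":[-0.6,-4.4,-2.5],"turn":[0,0,0]},{"gripper":0,"linear":[-0.7,-5.5,-2.5],"turn":[0,0,0]},{"gripper":0,"linear":[-0.8,-6.1,-2.5],"turn":[0,0,0]},{"gripper":0,"linear":[-0.8,-6.12,-2.5],"turn":[0,0,0]},{"gripper":0,"linear":[-0.8,-6.12,-2.4],"turn":[0,0,0]}]'
python3 -c "
from h import *
to(606,193,9,-1.53)"
```

```text
t: 14.65
tool_pos: [606.1, 192.8, 76.0]
orientation: [-3.141, 0.001, -1.527]
contact_force: [-1.0, -0.1, -0.6]
gripper_width: 24.1
grip_force: 59.0
lin [-0.01  0.    2.23] turn [-0.01  0.01  0.04] t 14.7 q6 -0.52
```

```bash
python3 -m jog '[{"gripper":0,"linear":[0,0,0.8],"turn":[0,0,0]},{"gripper":0,"linear":[0,0,1.5],"turn":[0,0,0]},{"gripper":0,"linear":[0,0,2],"turn":[0,0,0]},{"gripper":0,"linear":[0,0,2.2],"turn":[0,0,0]},{"gripper":0,"linear":[0,0,2.22],"turn":[0,0,0]},{"gripper":0,"linear":[0,0,2.22],"turn":[0,0,0]},{"gripper":0.5,"linear":[0,0,2.22],"turn":[0,0,0]},{"gripper":0.5,"linear":[0,0,2.22],"turn":[0,0,0]},{"gripper":0.5,"linear":[0,0,2.22],"turn":[0,0,0]},{"gripper":0.5,"linear":[0,0,2.22],"turn":[0,0,0]}]'
python3 -c "
from h import *
to(358.3,298,80,-1.53)"
```

```text
t: 15.48
tool_pos: [605.3, 192.8, 9.3]
orientation: [-3.141, 0.0, -1.526]
contact_force: [-0.2, 0.1, 0.1]
gripper_width: 42.6
grip_force: 0.0
lin [-3.87  8.07 -2.36] turn [-0.    0.    0.05] t 15.5 q6 -0.52
```

```bash
python3 -m jog '[{"gripper":0.5,"linear":[0,0,-0.8],"turn":[0,0,0]},{"gripper":0.5,"linear":[0,0,-2],"turn":[0,0,0]},{"gripper":1,"linear":[-0.3,0.6,-2.9],"turn":[0,0,0]},{"gripper":1,"linear":[-0.8,1.8,-2.9],"turn":[0,0,0]},{"gripper":1,"linear":[-1.4,3,-2.9],"turn":[0,0,0]},{"gripper":1,"linear":[-2,4.2,-2.9],"turn":[0,0,0]},{"gripper":1,"linear":[-2.6,5.4,-2.9],"turn":[0,0,0]},{"gripper":1,"linear":[-3.2,6.6,-2.9],"turn":[0,0,0]},{"gripper":1,"linear":[-3.7,7.8,-2.9],"turn":[0,0,0]},{"gripper":1,"linear":[-3.87,8.07,-2.5],"turn":[0,0,0]}]'
python3 - <<'E'
from h import *
to(358.3,298,1,-1.53)
p=read_camera('scene')
cv2.imwrite('pics/s7.png',cv2.resize(p['pixels'][100:300,240:470,::-1],None,fx=2.5,fy=2.5))
E
```

```text
t: 16.32
tool_pos: [355.2, 299.4, 85.9]
orientation: [-3.14, 0.003, -1.522]
contact_force: [0.3, 0.1, -0.3]
gripper_width: 85.3
grip_force: 0.0
lin [ 0.06 -0.1   2.83] turn [-0.02  0.04  0.1 ] t 16.3 q6 -1.0
```

View pics/s7.png

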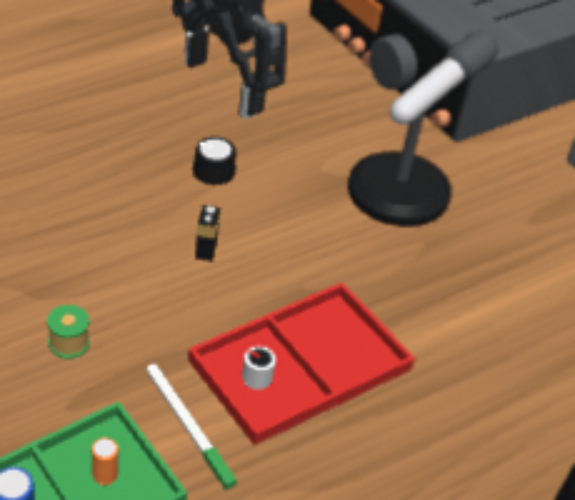

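Small knob upright in the red tray; gripper above the big knob, mic clear.

```bash
python3 -m jog '[{"gripper":1,"linear":[0,0,0.8],"turn":[0,0,0]},{"gripper":1,"linear":[0,0,1.6],"turn":[0,0,0]},{"gripper":1,"linear":[0,0,2.4],"turn":[0,0,0]},{"gripper":1,"linear":[0,0,2.73],"turn":[0,0,0]},{"gripper":0.7,"linear":[0,0,2.73],"turn":[0,0,0]},{"gripper":0.3,"linear":[0,0,2.73],"turn":[0,0,0]},{"gripper":0,"linear":[0,0,2.73],"turn":[0,0,0]},{"gripper":0,"linear":[0,0,2.73],"turn":[0,0,0]},{"gripper":0,"linear":[0,0,2.73],"turn":[0,0,0]},{"gripper":0,"linear":[0,0,2.73],"turn":[0,0,0]}]'; python3 -c "
from h import *
to(605,271,80,-1.54)"
```

```text
t: 17.2
tool_pos: [359.0, 298.7, 3.7]
orientation: [-3.14, 0.002, -1.525]
contact_force: [0.1, -0.7, 6.0]
gripper_width: 39.6
grip_force: 60.8
lin [ 1.29 -8.16 -2.53] turn [-0.02  0.03  0.17] t 17.2 q6 -1.0
```

```bash
python3 -m jog '[{"gripper":0,"linear":[0,0,-0.8],"turn":[0,0,0]},{"gripper":0,"linear":[0,0,-2],"turn":[0,0,0]},{"gripper":0,"linear":[0.1,-0.7,-2.5],"turn":[0,0,0]},{"gripper":0,"linear":[0.3,-1.9,-2.5],"turn":[0,0,0]},{"gripper":0,"linear":[0.5,-3.2,-2.5],"turn":[0,0,0.1]},{"gripper":0,"linear":[0.7,-4.5,-2.5],"turn":[0,0,0.1]},{"gripper":0,"linear":[0.9,-5.8,-2.5],"turn":[0,0,0.1]},{"gripper":0,"linear":[1.1,-7.1,-2.5],"turn":[0,0,0.1]},{"gripper":0,"linear":[1.29,-8.1,-2.5],"turn":[0,0,0.1]},{"gripper":0,"linear":[1.29,-8.16,-2.4],"turn":[0,0,0.1]}]'
python3 - <<'E'
from h import *
to(605,271,8,-1.54)
p=read_camera('scene')
cv2.imwrite('pics/s8.png',cv2.resize(p['pixels'][150:300,280:450,::-1],None,fx=3,fy=3))
E
```

```text
t: 18.03
tool_pos: [610.2, 269.4, 74.9]
orientation: [-3.136, 0.002, -1.538]
contact_force: [-0.5, 0.1, -0.5]
gripper_width: 39.8
grip_force: 60.8
lin [-0.06  0.18  2.23] turn [-0.06  0.02  0.02] t 18.0 q6 -0.63
```

View pics/s8.png

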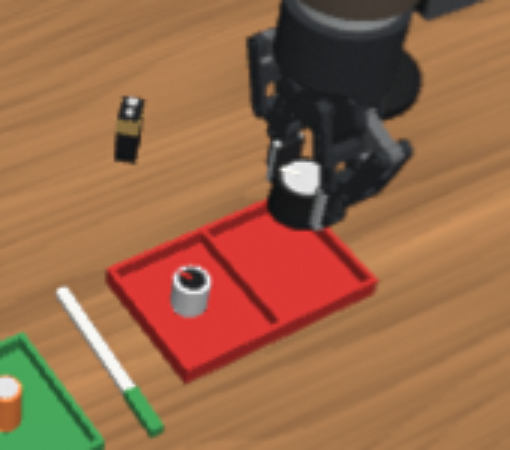

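Big knob held upright above the far compartment of the red tray.

```bash
python3 -m jog '[{"gripper":0,"linear":[0,0,0.6],"turn":[0,0,0]},{"gripper":0,"linear":[0,0,1.3],"turn":[0,0,0]},{"gripper":0,"linear":[0,0,1.8],"turn":[0,0,0]},{"gripper":0,"linear":[0,0,2.1],"turn":[0,0,0]},{"gripper":0,"linear":[0,0,2.2],"turn":[0,0,0]},{"gripper":0,"linear":[0,0,2.2],"turn":[0,0,0]},{"gripper":0.62,"linear":[0,0,2.2],"turn":[0,0,0]},{"gripper":0.62,"linear":[0,0,2.2],"turn":[0,0,0]},{"gripper":0.62,"linear":[0,0,2.2],"turn":[0,0,0]},{"gripper":0.62,"linear":[0,0,2.2],"turn":[0,0,0]}]'
python3 -m jog '[{"gripper":0.62,"linear":[0,0,-0.4],"turn":[0,0,0]},{"gripper":0.62,"linear":[0,0,-1],"turn":[0,0,0]},{"gripper":0.62,"linear":[0,0,-2],"turn":[0,0,0]},{"gripper":0.62,"linear":[0,0,-3],"turn":[0,0,0]},{"gripper":0.62,"linear":[0,0,-4],"turn":[0,0,0]},{"gripper":0.62,"linear":[0,0,-5],"turn":[0,0,0]},{"gripper":0.62,"linear":[0,1,-5],"turn":[0,0,0]},{"gripper":0.62,"linear":[0,2,-5],"turn":[0,0,0]},{"gripper":0.62,"linear":[0,3,-5],"turn":[0,0,0]},{"gripper":0.62,"linear":[0,3,-5],"turn":[0,0,0]}]'
python3 - <<'E'
from h import *
p=read_camera('scene')
cv2.imwrite('pics/s9.png',cv2.resize(p['pixels'][130:390,80:440,::-1],None,fx=2.2,fy=2.2))
E
```

```text
t: 18.92
tool_pos: [604.7, 270.5, 8.7]
orientation: [-3.141, 0.001, -1.534]
contact_force: [1.3, 0.2, -0.2]
gripper_width: 52.8
grip_force: 0.0
t: 19.75
tool_pos: [509.9, 265.7, 159.4]
orientation: [3.139, -0.0, -1.533]
contact_force: [-0.3, -0.8, -1.2]
gripper_width: 53.0
grip_force: 0.0
```

View pics/s9.png

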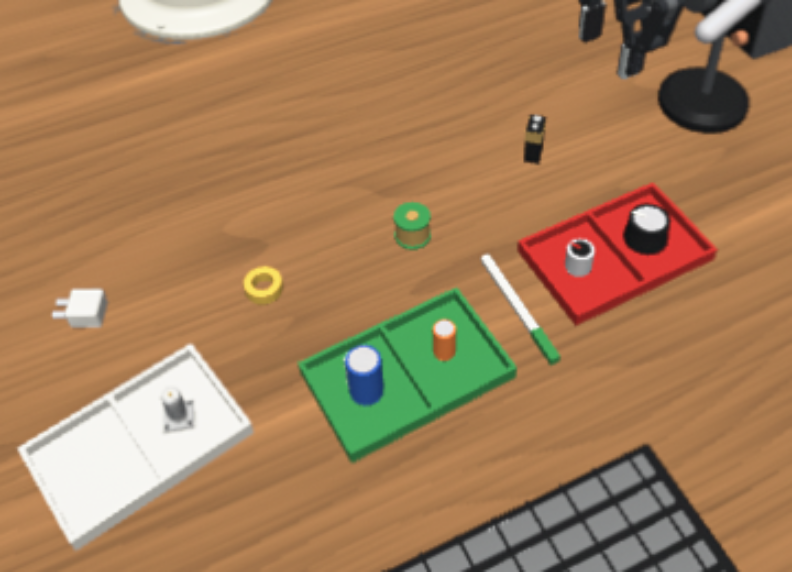

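All five parts stand upright in their own compartments: socket (175,405), blue cap (365,375), orange cap (443,340), small knob (580,257), big knob (648,228). The ring core and mic are undisturbed.

```bash
python3 -c "
from h import *
print(env.sign_off())"
```

```text
the job is handed in; nothing more can be done
None
```

The job is handed in at about 20 s: in the last picture both knobs (red tray), both capacitors (green tray) and the socket (white tray) stand upright in separate compartments, with the ring core and microphone where they were; no verdict was returned.

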